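Lock the telescopic tube of a grow-light stand

TASK

Close up the telescopic tube of the low grow-light stand: hold its spring button down flush while you slide the inner tube towards the sleeve so that the button goes in under the sleeve's edge, then push the inner tube on in until the button pops up through the window in the sleeve and locks. Do not knock over the bottle or the tube rack beside the stand, and let go at the end.

Things in the scene. Friction and masses are not known exactly. Their poses are not given: they have to be found in the camera images.
- stand: Low stand fixed to the bench: dark steel base plate 100 x 340 x 12 mm. Origin: centre of the plate's underside. Its +y is the direction in which the inner tube slides in, x is across. At its +y end it carries a fixed grey square sleeve (47 mm outside, 4 mm walls, 130 mm long, y = 30 to 160 mm, top face 88.5 mm above the bench) with a bare aluminium square inner tube sliding in it.
- sleeve_mouth (a point): Middle of the top edge of the sleeve's open end, 88.5 mm above the bench: the edge under which the button must go. The underside of the sleeve's top wall is 84.5 mm above the bench, 1.5 mm above the inner tube's top face. Axes as the stand's.
- window (a point): Centre of the rectangular window in the sleeve's top wall, on its top face: 34 mm long (along the inner tube) x 18 mm wide, its centre 42 mm further in than the mouth, a closed strip of 25 mm between mouth and window.
- latch_top (a point): Centre of the top of the spring button, a dark steel block on the inner tube's top, 30 mm long (along the inner tube) x 14 mm wide, square-ended, 8 mm above the inner tube when up. Flush with the inner tube it passes under the sleeve; up, it jams against the mouth. Pressing only its rear half leaves the front half free to go under the sleeve's edge, which then keeps it down. Axes as the stand's.
- end_plate (a point): Centre of the outer (rear) face of the upright aluminium plate on the inner tube's free end, 56 wide x 64 high x 6 mm, 37 to 101 mm above the bench, 121 mm behind the button's centre. Pushing this face along the stand's +y drives the inner tube in. Only the base plate (12 mm high) lies behind or beneath it. Axes as the stand's.
- boom (a joint): The inner tube (36 x 36 x 200 mm, top face 83 mm above the bench): how far it is slid in, m along the stand's +y; 0.122 with the button exactly under the window, where it locks with about 2 mm of play. Starts at 0.005 to 0.05. It stays where left (1.5 N friction; about 4 N with the button under the sleeve); a finger pressing on the button can drag it along.
- latch (a joint): How far the spring button is pressed, in m: 0 up, 0.008 flush with the inner tube's top, 0.0085 at its stop; 3 N to start it, 7 N when flush. About 0.0065 while held under the sleeve.
- reagent: Brown glass bottle, 60 mm diameter, 130 mm high, standing beyond the stand, 125 to 150 mm from the inner tube's axis. Origin: centre of its underside; z axis up along the bottle.
- tube_rack: White tube rack with capped tubes, 60 x 160 mm, 87 mm high, standing beyond the stand, 130 to 155 mm from the inner tube's axis. Origin: centre of its underside; z axis up.
Not all that is in view belongs to the job. There is more than one size of the reagent; the one meant has the size given above.

How it is judged (in metres and radians):
On the way:
1. the button is pressed down (at least 6 mm) while it is still outside the sleeve (value of joint latch above 0.006 m and value of joint boom below 0.068 m), for 0.05 s.
At the end, for the whole second after the job is handed in: The inner tube is slid in to the window (joint within 4 mm of 0.122 m) and at rest, the button has popped up through the window (less than 2 mm short of fully up), and the bottle and the tube rack stand upright (within 0.3 rad) (value of joint boom between 0.118 and 0.126 m and value of joint latch below 0.002 m and velocity of joint boom below 0.01 m/s and angle between each of reagent, tube_rack's own z axis and vertical below 0.3 rad); the robot touches nothing.
It fails at once if the bottle or the tube rack beside the stand is knocked over (angle between any of reagent, tube_rack's own z axis and vertical above 0.6 rad).
It also fails if it takes over 48 s, if anything falls off the work surface, if the arm or the gripper's body presses on something with over 40 N, if the wrist force passes 120 N, or if a joint passes its speed limit or range.

ROBOT

A 7-joint arm with a two-finger parallel gripper is mounted at the origin on the work surface. World frame = base frame: x ahead of the robot, y to its left, z up, the work surface at z = 0. Lengths are in m, angles in degrees, forces in N, time in s.
With the tool pointing down it reaches from about 0.425 to 0.875 m from the base axis. Payload 4.7 kg.
Tool frame: the origin (TCP) lies at the very end of the fingers, on their centre line; the grasp point (between the pads) lies 19 mm behind it; z points along the fingers, y is the direction in which the jaws open and shut (so a half turn about z gives the same grasp; the last joint's range is limited). The gripper opens to 87 mm and grips with 3 to 60 N. Pads are 19 mm wide; open, the fingers measure 117 mm over their backs; the gripper's body (75 mm by 190 mm) begins 51 mm behind the grasp point.
Start: joints at [-68.921, 18.392, -4.016, 83.108, 1.295, 78.541, -3.26], TCP at [0.225, 0.61, 0.223] pointing down, gripper open.
Joint ranges: [-163.93, 163.93], [-17.29, 119.83], [-79.2, 71.16], [3.27, 140.29], [-89.18, 269.18], [5.43, 117.66], [-154.24, 154.24]. Speed limits (degrees/s): [147.25, 147.25, 180, 180, 180, 180, 180].

INTERFACE

Orientations are given as [roll, pitch, yaw] about the fixed x, y, z axes, in that order (R = Rz(yaw) Ry(pitch) Rx(roll)).
In Python, from cell import sensors, imaging, ticket gives the robot as it stands.
- The arm moves only by the tool carry_out, never from a script. Its argument "plan" is a list of rows, each an object of numbers: "fingers": the closure, from -1 (fully open) to 1 (shut); "dx", "dy", "dz": the shift along the tool's x, y, z normalised to -1 to 1, where 1 is 0.03 m; "rx", "ry", "rz": the turn, a rotation vector about the tool's x, y, z normalised to -1 to 1, where 1 is 10 degrees. A call has 1 to 12 rows; each row shifts and turns the commanded pose from where the row before left it, along the tool's axes as they then stand; what a row does not reach is not made up. A row lasts 1/8 s, in which the tool goes at most 62.5 mm and 10.7 degrees, less where a joint would pass 70% of its speed; a pose out of reach is approached as far as the arm can. A call with a number of a shift or a turn outside -1 to 1 is refused whole. A call with a gripper value outside its range is refused whole. The fingers move at their own pace and stop on an object; "force" is the grip in N (left out, the last holds). Time passes only in rows, so rows that do not move let the fingers close. It gives the time, the measured TCP pose, the force and the opening at its end, in the units of the state.
- sensors.get_obs(): the state, without advancing time (a new reading comes with each control period).
- imaging.read_camera(name): name is "side" or "top" or "wrist"; returns a dict with "color" (420x560x3 uint8, red, green, blue), "mtx" (3x3 intrinsics, pixels), "extrinsics" (4x4, takes a point from world to camera coordinates); the wrist camera has in their place "tool_from_camera" (4x4, takes a point from camera to tool coordinates, whose origin is the TCP and whose axes are the flange's). Camera axes: x right, y down, z forward; pixel columns grow to the right and rows downward; lengths in m; the calibration is good to about 2 mm. A picture is of the moment at which its call begins: read the wrist's pose just before it. There is no depth.
- ticket.sign_off(): hands the job in, once; it reports no verdict.
The state is a dict: "time_s": time; "qpos": joint angles; "joint_velocities": joint speeds; "effort": joint torques, N m; "tool_pos": TCP position; "tool_rot": TCP orientation; "force": force on the tool from outside, world axes, zero at the start; "wrist_torque": the same for the moment, N m; "grip_width": finger opening in m.
Only numpy, scipy, OpenCV 4.12 (cv2) and the standard library are available. Lean on these libraries where they do the work, as an engineer would, in place of code of your own. Each camera call takes 0.05 s, during which the arm holds its last target.

## Working session

There is one attempt and no reset: what is moved stays moved. The work goes in short steps, Python scripts to look and compute and a tool call to move; the robot and the scene stay as the last step left them, time stands still between calls to the robot, and variables do not carry over. Pictures are saved under pics/ and viewed, and the job is handed in when it is done.

Besides the shell and the picture viewer there is one more tool, called after "Call:" as name(argument=value, ...), one argument or row to a line, values as JSON. carry_out: Moves the arm, as the interface text tells. Scaled input: -1 to 1 covers 0.03 m each way for a shift and 10 degrees each way for a turn. Its arguments: {"type":"object","properties":{"plan":{"type":"array"},"force":{"type":"number"}},"required":["plan"]}

```bash
mkdir -p pics; python3 - <<'E'
from cell import sensors, imaging
import cv2,numpy as np
print(sensors.get_obs())
for n in ["side","top","wrist"]:
    r=imaging.read_camera(n); cv2.imwrite(f"pics/{n}0.png",r["color"][:,:,::-1])
    np.savez(f"{n}0.npz",**r)
    print(n,[ (k,np.round(v,4).tolist()) for k,v in r.items() if k!="color"])
E
```

```text
{'time_s': 0.0, 'qpos': array([-68.92113183,  18.43853417,  -4.01555934,  83.17398818,
         1.29623872,  78.54027838,  -3.26087644]), 'joint_velocities': array([-0.05152338,  0.07530128, -0.07183755,  0.02845556,  0.02870521,
       -0.01721083,  0.02928026]), 'effort': array([-8.29036526e-05, -4.91290820e+01, -4.04097531e-01, -3.12527168e+01,
       -6.40581502e-02,  4.36853862e-02,  1.88960403e-04]), 'tool_pos': array([0.22506604, 0.60921222, 0.22147548]), 'tool_rot': array([-1.79892510e+02,  6.89839534e-03,  1.59730265e+02]), 'force': array([0.41699116, 0.61665674, 0.72552668]), 'wrist_torque': array([ 0.00129306, -0.03297899, -0.03660591]), 'grip_width': 0.08688962232161085}
side [('mtx', [[396.3867, 0.0, 282.7078], [0.0, 396.3867, 207.0343], [0.0, 0.0, 1.0]]), ('extrinsics', [[-0.8089, -0.5876, 0.0204, 0.4853], [-0.3375, 0.4356, -0.8345, 0.2672], [0.4815, -0.6819, -0.5507, 0.4166], [0.0, 0.0, 0.0, 1.0]])]
top [('mtx', [[411.5474, 0.0, 281.8935], [0.0, 411.5474, 210.4664], [0.0, 0.0, 1.0]]), ('extrinsics', [[-0.0278, -0.9996, 0.0071, 0.0367], [-0.9891, 0.0264, -0.145, 0.5954], [0.1448, -0.0111, -0.9894, 0.7316], [0.0, 0.0, 0.0, 1.0]])]
wrist [('mtx', [[351.1722, 0.0, 281.6753], [0.0, 351.1722, 215.0984], [0.0, 0.0, 1.0]]), ('tool_from_camera', [[-0.0003, -0.9538, -0.3006, 0.0835], [1.0, 0.0001, -0.0013, 0.0011], [0.0012, -0.3006, 0.9538, -0.1615], [0.0, 0.0, 0.0, 1.0]])]
```

View pics/side0.png

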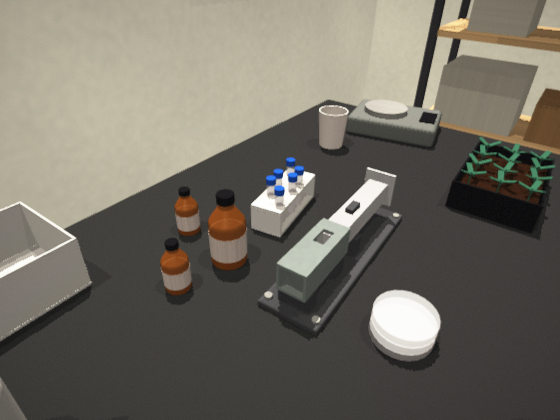

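View pics/top0.png

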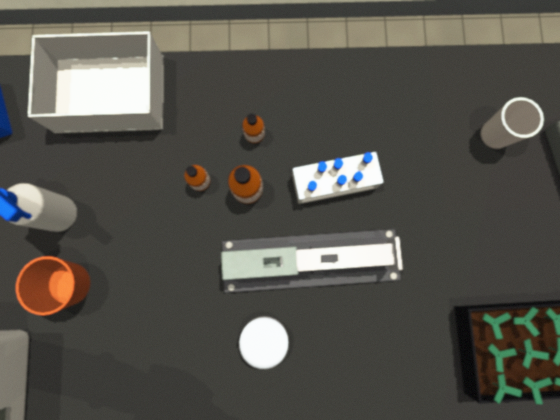

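View pics/wrist0.png

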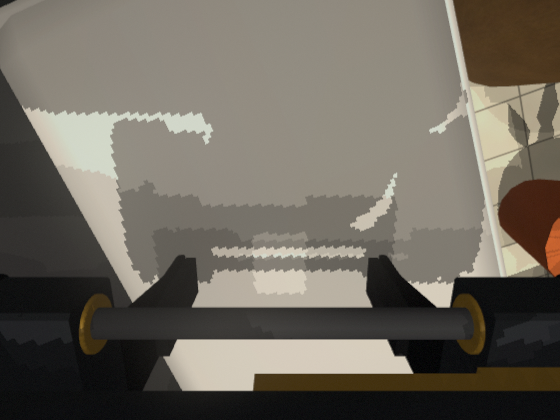

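```bash
python3 - <<'E'
import cv2
a=cv2.imread("pics/top0.png")[215:305,210:415]; cv2.imwrite("pics/topz.png",cv2.resize(a,None,fx=3.9,fy=3.9,interpolation=cv2.INTER_CUBIC))
a=cv2.imread("pics/side0.png")[155:330,255:415]; cv2.imwrite("pics/sidez.png",cv2.resize(a,None,fx=3.4,fy=3.4,interpolation=cv2.INTER_CUBIC))
E
```

```text
(no output)
```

View pics/topz.png

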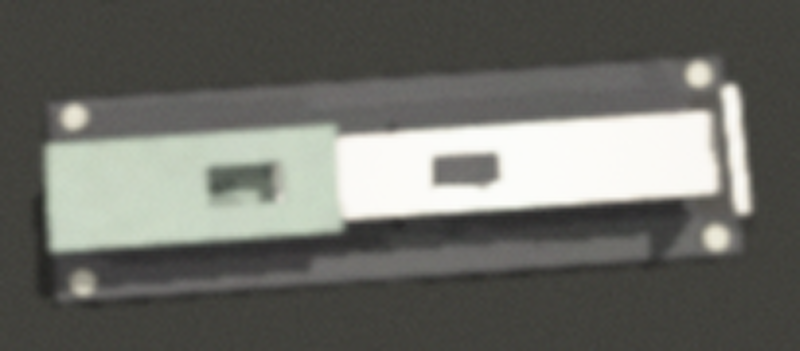

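View pics/sidez.png

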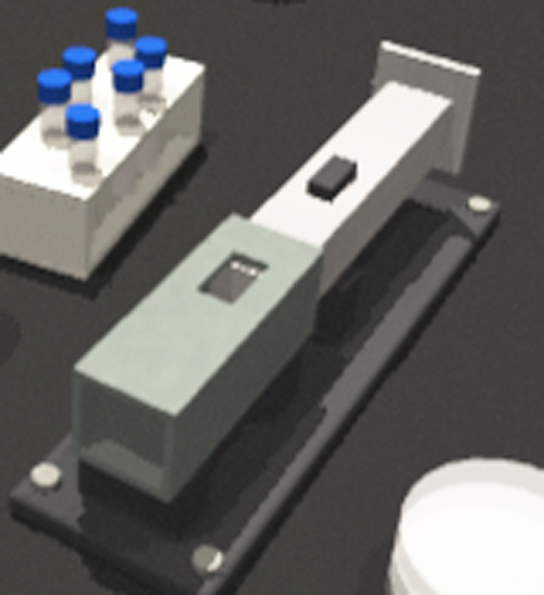

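```bash
cat > h.py <<'E'
import numpy as np
def ray(cam,uv,z):
    d=np.load(f"{cam}0.npz"); E=d["extrinsics"];R,t=E[:3,:3],E[:3,3]
    r=R.T@np.linalg.inv(d["mtx"])@np.array([uv[0],uv[1],1.]); c=-R.T@t
    return c+r*(z-c[2])/r[2]
E
python3 - <<'E'
from h import *
Z=lambda p:((p[0]+.5)/3.9-.5+210,(p[1]+.5)/3.9-.5+215)
S=lambda p:((p[0]+.5)/3.4-.5+255,(p[1]+.5)/3.4-.5+155)
np.set_printoptions(precision=4,suppress=True)
for nm,ps,z in [("sleeve",[(45,143),(336,124),(344,232),(50,250)],.0885),("win",[(207,166),(282,162),(284,197),(210,203)],.0885),("button",[(433,155),(497,153),(498,185),(433,185)],.091),("plate",[(722,86),(738,84),(751,213),(736,215)],.101),("screws",[(75,117),(699,74),(715,238),(83,284)],.013)]:
    P=np.array([ray("top",Z(p),z) for p in ps]); print(nm,P[:,:2].tolist() and np.round(P[:,:2],4).tolist(),P.mean(0))
for nm,ps,z in [("sleeve",[(235,215),(323,249),(178,413),(76,369)],.0885),("button",[(335,155),(358,166),(331,190),(308,180)],.091),("plate",[(380,42),(480,71)],.101),("screws",[(480,204),(208,558),(45,475)],.013)]:
    P=np.array([ray("side",S(p),z) for p in ps]); print("S",nm,np.round(P[:,:2],4).tolist(),P.mean(0))
E
```

```text
sleeve [[0.5204, 0.1289], [0.5253, -0.0016], [0.4773, -0.0036], [0.4731, 0.1269]] [0.499  0.0627 0.0885]
win [[0.5082, 0.0567], [0.509, 0.0231], [0.4935, 0.0227], [0.4918, 0.0557]] [0.5006 0.0395 0.0885]
button [[0.5102, -0.0443], [0.5103, -0.0729], [0.4961, -0.0727], [0.4969, -0.0437]] [ 0.5034 -0.0584  0.091 ]
plate [[0.5367, -0.1726], [0.5374, -0.1798], [0.4807, -0.1816], [0.48, -0.1749]] [ 0.5087 -0.1772  0.101 ]
screws [[0.5366, 0.1244], [0.5495, -0.1866], [0.4687, -0.1892], [0.4551, 0.1212]] [ 0.5025 -0.0325  0.013 ]
S sleeve [[0.5229, 0.0001], [0.4781, -0.0012], [0.4723, 0.1258], [0.5178, 0.1293]] [0.4977 0.0635 0.0885]
S button [[0.5088, -0.0709], [0.4953, -0.0689], [0.4959, -0.0421], [0.5086, -0.043]] [ 0.5022 -0.0562  0.091 ]
S plate [[0.537, -0.1753], [0.4802, -0.1782]] [ 0.5086 -0.1767  0.101 ]
S screws [[0.4692, -0.1913], [0.4568, 0.1198], [0.5377, 0.1234]] [0.4879 0.0173 0.013 ]
```

Call:
carry_out(
  plan=[
    {"fingers":1,"dz":-1,"rz":0.96},
    {"fingers":1,"dz":-1,"rz":0.96},
    {"fingers":1,"dz":-1,"rz":0.96},
    {"fingers":1,"rz":0.96},
    {"fingers":1,"rz":0.96},
    {"fingers":1,"rz":0.96},
    {"fingers":1,"rz":0.97},
    {"fingers":1},
  ],
  force=20,
)

```text
validation failed for argument at $.pl...
```

Call:
carry_out(
  plan=[
    {"fingers":1.0,"dx":0.0,"dy":0.0,"dz":-1.0,"rx":0.0,"ry":0.0,"rz":0.96},
  ],
  force=20,
)

```text
time_s: 0.28
tool_pos: [0.2247, 0.6079, 0.2494]
tool_rot: [-179.6, 0.1, 149.9]
force: [-0.1, 0.2, 0.3]
grip_width: 0.0828
```

Call:
carry_out(
  plan=[
    {"fingers":1,"dx":0,"dy":0,"dz":-1,"rx":0,"ry":0,"rz":0.96},
    {"fingers":1,"dx":0,"dy":0,"dz":-1,"rx":0,"ry":0,"rz":0.96},
    {"fingers":1,"dx":0,"dy":0,"dz":0,"rx":0,"ry":0,"rz":0.96},
    {"fingers":1,"dx":0,"dy":0,"dz":0,"rx":0,"ry":0,"rz":0.96},
    {"fingers":1,"dx":0,"dy":0,"dz":0,"rx":0,"ry":0,"rz":0.96},
    {"fingers":1,"dx":0,"dy":0,"dz":0,"rx":0,"ry":0,"rz":0.96},
    {"fingers":1,"dx":0,"dy":0,"dz":0,"rx":0,"ry":0,"rz":0},
  ],
)

```text
time_s: 1.15
tool_pos: [0.2251, 0.6096, 0.3122]
tool_rot: [-180.0, 0.0, 92.6]
force: [-0.6, -0.4, 0.5]
grip_width: 0.0149
```

Call:
carry_out(
  plan=[
    {"fingers":1,"dx":-1,"dy":0.75,"dz":0,"rx":0,"ry":0,"rz":0},
    {"fingers":1,"dx":-1,"dy":0.75,"dz":0,"rx":0,"ry":0,"rz":0},
    {"fingers":1,"dx":-1,"dy":0.75,"dz":0,"rx":0,"ry":0,"rz":0},
    {"fingers":1,"dx":-1,"dy":0.75,"dz":0,"rx":0,"ry":0,"rz":0},
    {"fingers":1,"dx":-1,"dy":0.75,"dz":0,"rx":0,"ry":0,"rz":0},
    {"fingers":1,"dx":-1,"dy":0.75,"dz":0,"rx":0,"ry":0,"rz":0},
    {"fingers":1,"dx":-1,"dy":0.75,"dz":0,"rx":0,"ry":0,"rz":0},
    {"fingers":1,"dx":-1,"dy":0.75,"dz":0,"rx":0,"ry":0,"rz":0},
    {"fingers":1,"dx":-1,"dy":0.75,"dz":0,"rx":0,"ry":0,"rz":0},
    {"fingers":1,"dx":-1,"dy":0.75,"dz":0,"rx":0,"ry":0,"rz":0},
    {"fingers":1,"dx":-1,"dy":0.75,"dz":0,"rx":0,"ry":0,"rz":0},
    {"fingers":1,"dx":-1,"dy":0.5,"dz":0,"rx":0,"ry":0,"rz":0},
  ],
)

```text
time_s: 2.65
tool_pos: [0.5041, 0.2604, 0.3123]
tool_rot: [180.0, 0.0, 92.7]
force: [-0.4, -0.4, 0.4]
grip_width: 0.0002
```

Call:
carry_out(
  plan=[
    {"fingers":1,"dx":-1,"dy":0,"dz":0,"rx":0,"ry":0,"rz":0},
    {"fingers":1,"dx":-1,"dy":0,"dz":0,"rx":0,"ry":0,"rz":0},
    {"fingers":1,"dx":-1,"dy":0,"dz":0,"rx":0,"ry":0,"rz":0},
    {"fingers":1,"dx":-1,"dy":0,"dz":0,"rx":0,"ry":0,"rz":0},
    {"fingers":1,"dx":-1,"dy":0,"dz":0,"rx":0,"ry":0,"rz":0},
    {"fingers":1,"dx":-1,"dy":0,"dz":0,"rx":0,"ry":0,"rz":0},
    {"fingers":1,"dx":-1,"dy":0,"dz":0,"rx":0,"ry":0,"rz":0},
    {"fingers":1,"dx":-1,"dy":0,"dz":0,"rx":0,"ry":0,"rz":0},
    {"fingers":1,"dx":-1,"dy":0,"dz":0,"rx":0,"ry":0,"rz":0},
    {"fingers":1,"dx":-1,"dy":0,"dz":0,"rx":0,"ry":0,"rz":0},
    {"fingers":1,"dx":0,"dy":0,"dz":0,"rx":0,"ry":0,"rz":0},
  ],
)

```text
time_s: 4.03
tool_pos: [0.5164, -0.041, 0.3128]
tool_rot: [180.0, 0.0, 92.4]
force: [0.7, 0.1, 0.5]
grip_width: 0.0004
```

Call:
carry_out(
  plan=[
    {"fingers":1,"dx":-0.87,"dy":-0.47,"dz":1,"rx":0,"ry":0,"rz":0},
    {"fingers":1,"dx":0,"dy":0,"dz":1,"rx":0,"ry":0,"rz":0},
    {"fingers":1,"dx":0,"dy":0,"dz":1,"rx":0,"ry":0,"rz":0},
    {"fingers":1,"dx":0,"dy":0,"dz":1,"rx":0,"ry":0,"rz":0},
    {"fingers":1,"dx":0,"dy":0,"dz":1,"rx":0,"ry":0,"rz":0},
    {"fingers":1,"dx":0,"dy":0,"dz":1,"rx":0,"ry":0,"rz":0},
    {"fingers":1,"dx":0,"dy":0,"dz":0.6,"rx":0,"ry":0,"rz":0},
    {"fingers":1,"dx":0,"dy":0,"dz":0,"rx":0,"ry":0,"rz":0},
  ],
)

```text
time_s: 5.03
tool_pos: [0.5028, -0.064, 0.1135]
tool_rot: [-179.9, 0.0, 92.6]
force: [-0.4, 0.7, 0.5]
grip_width: 0.0003
```

```bash
cat > snap.py <<'E'
import sys,cv2,numpy as np
from cell import sensors, imaging
o=sensors.get_obs(); print({k:np.round(o[k],4) for k in("time_s","tool_pos","tool_rot","force")})
t=sys.argv[1]
for n in sys.argv[2:]:
    c=imaging.read_camera(n)["color"][:,:,::-1]
    if n=="side": c=cv2.resize(c[155:330,255:415],None,fx=3.4,fy=3.4,interpolation=2)
    if n=="top": c=cv2.resize(c[180:320,210:415],None,fx=3.9,fy=3.9,interpolation=2)
    cv2.imwrite(f"pics/{n}{t}.png",c)
E
python3 snap.py 1 side wrist
```

```text
{'time_s': np.float64(5.025), 'tool_pos': array([ 0.5028, -0.064 ,  0.1135]), 'tool_rot': array([-1.798557e+02,  4.100000e-03,  9.262320e+01]), 'force': array([-0.4256,  0.6888,  0.4832])}
```

View pics/side1.png

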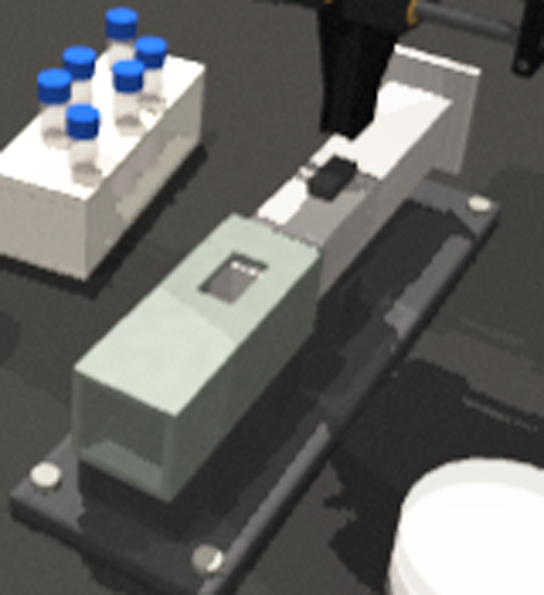

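View pics/wrist1.png

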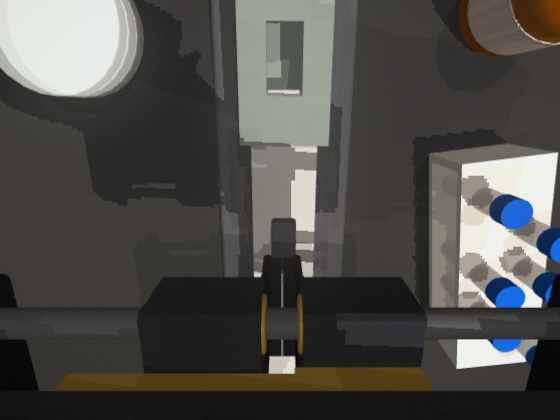

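Call:
carry_out(
  plan=[
    {"fingers":1,"dx":-0.1,"dy":0,"dz":0.5,"rx":0,"ry":0,"rz":0},
    {"fingers":1,"dx":0,"dy":0,"dz":0.2,"rx":0,"ry":0,"rz":0},
    {"fingers":1,"dx":0,"dy":0,"dz":0.15,"rx":0,"ry":0,"rz":0},
    {"fingers":1,"dx":0,"dy":0,"dz":0.1,"rx":0,"ry":0,"rz":0},
    {"fingers":1,"dx":0,"dy":0,"dz":0,"rx":0,"ry":0,"rz":0},
  ],
)

```text
time_s: 5.75
tool_pos: [0.5035, -0.0679, 0.0862]
tool_rot: [-179.9, -0.0, 92.5]
force: [-3.4, -0.1, 5.4]
grip_width: 0.0005
```

Call:
carry_out(
  plan=[
    {"fingers":1,"dx":0,"dy":0,"dz":0.1,"rx":0,"ry":0,"rz":0},
    {"fingers":1,"dx":0,"dy":0,"dz":0.05,"rx":0,"ry":0,"rz":0},
    {"fingers":1,"dx":0,"dy":0,"dz":0,"rx":0,"ry":0,"rz":0},
  ],
)

```text
time_s: 6.12
tool_pos: [0.5036, -0.0679, 0.0834]
tool_rot: [-180.0, -0.1, 92.5]
force: [-7.9, -0.5, 16.9]
grip_width: 0.0006
```

```bash
python3 snap.py 2 side wrist
```

```text
{'time_s': np.float64(6.125), 'tool_pos': array([ 0.5036, -0.0679,  0.0834]), 'tool_rot': array([-1.799521e+02, -6.510000e-02,  9.251610e+01]), 'force': array([-7.896 , -0.4837, 16.8764])}
```

View pics/side2.png

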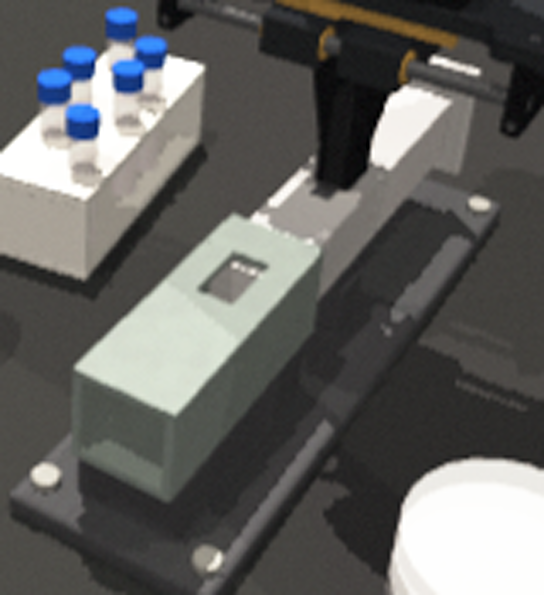

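View pics/wrist2.png

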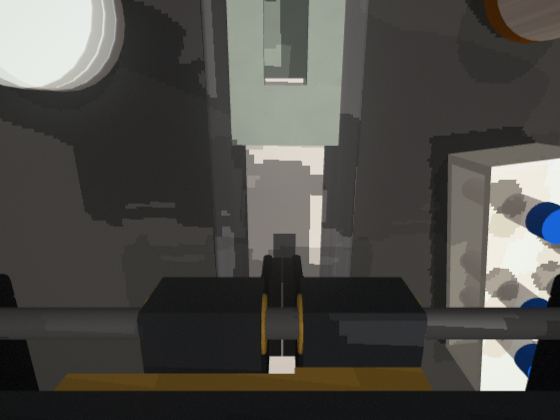

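Call:
carry_out(
  plan=[
    {"fingers":1,"dx":0.1,"dy":0,"dz":0,"rx":0,"ry":0,"rz":0},
    {"fingers":1,"dx":0.2,"dy":0,"dz":0,"rx":0,"ry":0,"rz":0},
    {"fingers":1,"dx":0.2,"dy":0,"dz":0,"rx":0,"ry":0,"rz":0},
    {"fingers":1,"dx":0.2,"dy":0,"dz":0,"rx":0,"ry":0,"rz":0},
    {"fingers":1,"dx":0.2,"dy":0,"dz":0,"rx":0,"ry":0,"rz":0},
    {"fingers":1,"dx":0.2,"dy":0,"dz":0,"rx":0,"ry":0,"rz":0},
    {"fingers":1,"dx":0,"dy":0,"dz":0,"rx":0,"ry":0,"rz":0},
  ],
)

```text
time_s: 7.1
tool_pos: [0.5023, -0.0344, 0.0834]
tool_rot: [-180.0, -0.1, 92.5]
force: [-6.2, -0.1, 17.2]
grip_width: 0.0003
```

```bash
python3 snap.py 3 side wrist
```

```text
{'time_s': np.float64(7.1), 'tool_pos': array([ 0.5023, -0.0344,  0.0834]), 'tool_rot': array([-1.799678e+02, -7.500000e-02,  9.254850e+01]), 'force': array([-6.2315, -0.1142, 17.1652])}
```

View pics/side3.png

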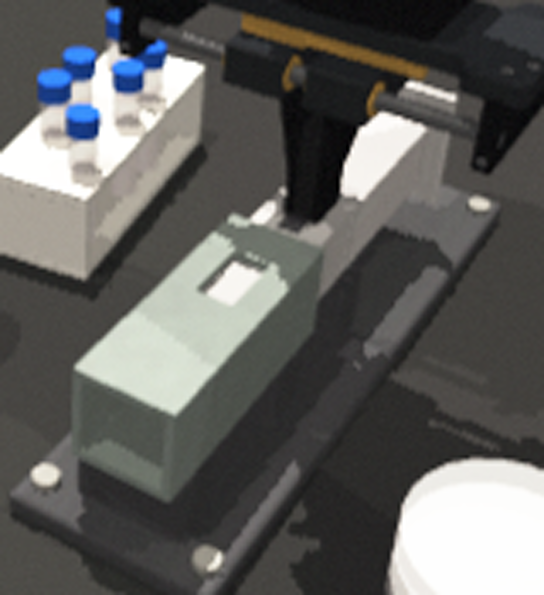

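View pics/wrist3.png

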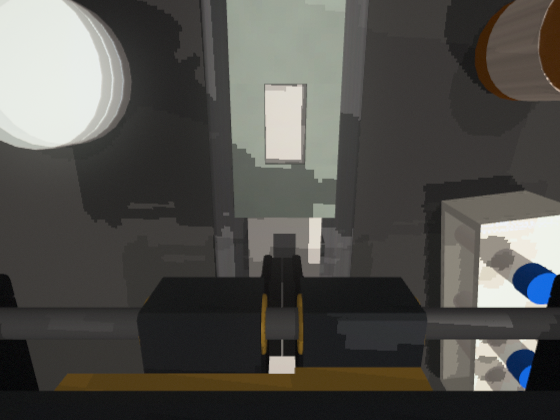

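Call:
carry_out(
  plan=[
    {"fingers":1,"dx":0.15,"dy":0,"dz":0,"rx":0,"ry":0,"rz":0},
    {"fingers":1,"dx":0.15,"dy":0,"dz":0,"rx":0,"ry":0,"rz":0},
    {"fingers":1,"dx":0.15,"dy":0,"dz":0,"rx":0,"ry":0,"rz":0},
    {"fingers":1,"dx":0.1,"dy":0,"dz":0,"rx":0,"ry":0,"rz":0},
    {"fingers":1,"dx":0,"dy":0,"dz":0,"rx":0,"ry":0,"rz":0},
  ],
)

```text
time_s: 7.82
tool_pos: [0.5016, -0.0183, 0.0834]
tool_rot: [-180.0, -0.1, 92.5]
force: [-7.6, -0.1, 16.4]
grip_width: 0.0007
```

```bash
python3 snap.py 4 side wrist
```

```text
{'time_s': np.float64(7.825), 'tool_pos': array([ 0.5016, -0.0183,  0.0834]), 'tool_rot': array([-1.799708e+02, -5.590000e-02,  9.253570e+01]), 'force': array([-7.5512, -0.1229, 16.3593])}
```

View pics/side4.png

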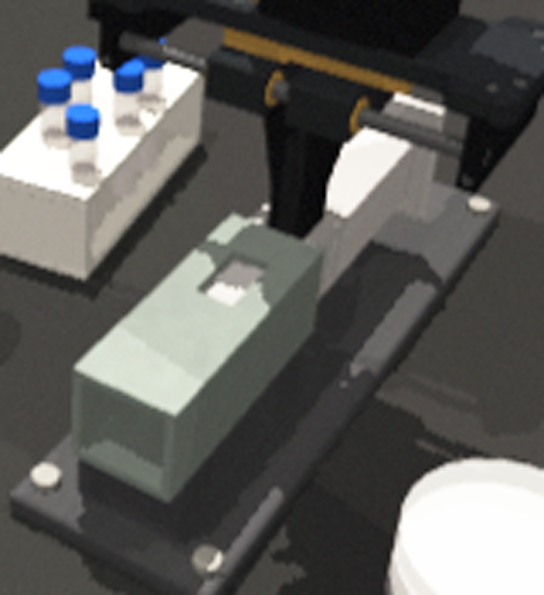

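View pics/wrist4.png

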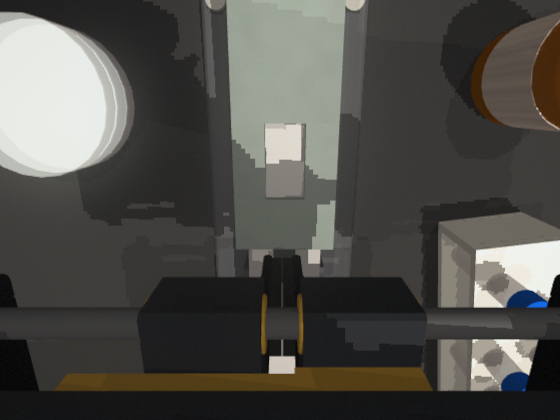

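Call:
carry_out(
  plan=[
    {"fingers":1,"dx":0,"dy":0,"dz":-0.3,"rx":0,"ry":0,"rz":0},
    {"fingers":1,"dx":0,"dy":0,"dz":-1,"rx":0,"ry":0,"rz":0},
    {"fingers":1,"dx":-1,"dy":0,"dz":-1,"rx":0,"ry":0,"rz":0},
    {"fingers":1,"dx":-1,"dy":0,"dz":0,"rx":0,"ry":0,"rz":0},
    {"fingers":1,"dx":-1,"dy":0,"dz":0,"rx":0,"ry":0,"rz":0},
    {"fingers":1,"dx":-1,"dy":0,"dz":0,"rx":0,"ry":0,"rz":0},
    {"fingers":1,"dx":-1,"dy":0,"dz":0,"rx":0,"ry":0,"rz":0},
    {"fingers":1,"dx":0,"dy":0,"dz":0,"rx":0,"ry":0,"rz":0},
  ],
)

```text
time_s: 8.93
tool_pos: [0.5081, -0.1709, 0.1507]
tool_rot: [180.0, 0.1, 92.3]
force: [-0.3, 0.6, 0.3]
grip_width: 0.0006
```

```bash
python3 snap.py 5 side wrist
```

```text
{'time_s': np.float64(8.925), 'tool_pos': array([ 0.5081, -0.1709,  0.1507]), 'tool_rot': array([1.799582e+02, 8.960000e-02, 9.227110e+01]), 'force': array([-0.2603,  0.6266,  0.3445])}
```

View pics/side5.png

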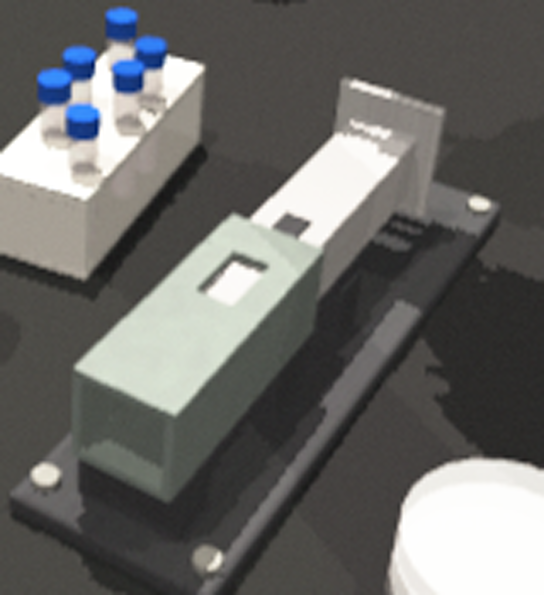

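View pics/wrist5.png

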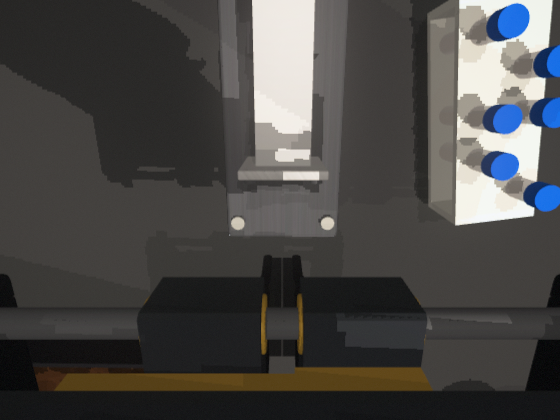

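Call:
carry_out(
  plan=[
    {"fingers":1,"dx":0,"dy":0,"dz":1,"rx":0,"ry":0,"rz":0},
    {"fingers":1,"dx":0,"dy":0,"dz":1,"rx":0,"ry":0,"rz":0},
    {"fingers":1,"dx":0,"dy":0,"dz":1,"rx":0,"ry":0,"rz":0},
    {"fingers":1,"dx":0,"dy":0,"dz":0.35,"rx":0,"ry":0,"rz":0},
    {"fingers":1,"dx":0.7,"dy":0,"dz":0,"rx":0,"ry":0,"rz":0},
    {"fingers":1,"dx":0.2,"dy":0,"dz":0,"rx":0,"ry":0,"rz":0},
    {"fingers":1,"dx":0.2,"dy":0,"dz":0,"rx":0,"ry":0,"rz":0},
    {"fingers":1,"dx":0,"dy":0,"dz":0,"rx":0,"ry":0,"rz":0},
  ],
)

```text
time_s: 10.02
tool_pos: [0.5073, -0.1359, 0.0506]
tool_rot: [179.9, 0.1, 92.5]
force: [0.4, -2.5, -1.8]
grip_width: 0.0002
```

```bash
python3 snap.py 6 wrist
```

```text
{'time_s': np.float64(10.025), 'tool_pos': array([ 0.5073, -0.1359,  0.0506]), 'tool_rot': array([1.799196e+02, 5.180000e-02, 9.252050e+01]), 'force': array([ 0.3619, -2.4797, -1.8179])}
```

View pics/wrist6.png

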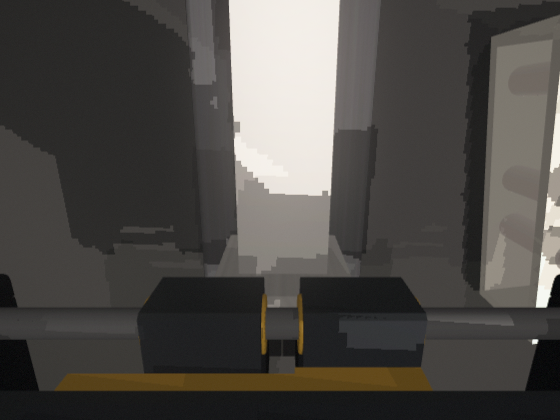

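Call:
carry_out(
  plan=[
    {"fingers":1,"dx":0.15,"dy":0,"dz":0,"rx":0,"ry":0,"rz":0},
    {"fingers":1,"dx":0.15,"dy":0,"dz":0,"rx":0,"ry":0,"rz":0},
    {"fingers":1,"dx":0.15,"dy":0,"dz":0,"rx":0,"ry":0,"rz":0},
    {"fingers":1,"dx":0.15,"dy":0,"dz":0,"rx":0,"ry":0,"rz":0},
    {"fingers":1,"dx":0.15,"dy":0,"dz":0,"rx":0,"ry":0,"rz":0},
    {"fingers":1,"dx":0.15,"dy":0,"dz":0,"rx":0,"ry":0,"rz":0},
    {"fingers":1,"dx":0.15,"dy":0,"dz":0,"rx":0,"ry":0,"rz":0},
    {"fingers":1,"dx":0.1,"dy":0,"dz":0,"rx":0,"ry":0,"rz":0},
    {"fingers":1,"dx":0.1,"dy":0,"dz":0,"rx":0,"ry":0,"rz":0},
    {"fingers":1,"dx":0,"dy":0,"dz":0,"rx":0,"ry":0,"rz":0},
  ],
)

```text
time_s: 11.32
tool_pos: [0.5057, -0.0982, 0.0506]
tool_rot: [179.9, 0.0, 92.5]
force: [1.7, -4.9, 0.5]
grip_width: 0.0004
```

```bash
python3 snap.py 7 side
```

```text
{'time_s': np.float64(11.325), 'tool_pos': array([ 0.5057, -0.0982,  0.0506]), 'tool_rot': array([1.799261e+02, 2.220000e-02, 9.251120e+01]), 'force': array([ 1.676 , -4.9376,  0.4571])}
```

View pics/side7.png

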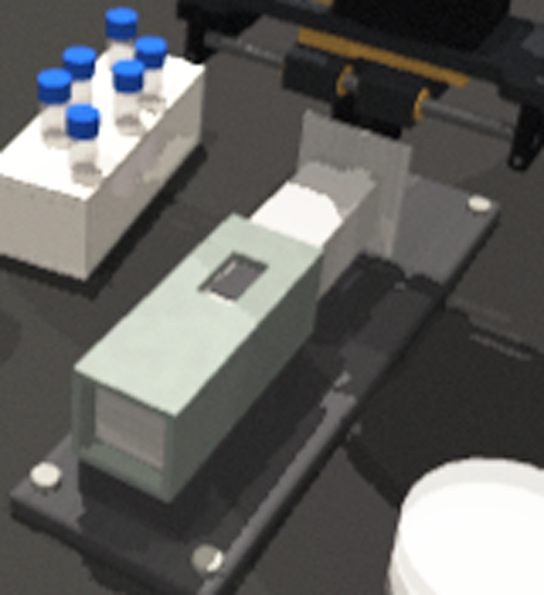

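Call:
carry_out(
  plan=[
    {"fingers":1,"dx":0.06,"dy":0,"dz":0,"rx":0,"ry":0,"rz":0},
    {"fingers":1,"dx":0.06,"dy":0,"dz":0,"rx":0,"ry":0,"rz":0},
    {"fingers":1,"dx":0.06,"dy":0,"dz":0,"rx":0,"ry":0,"rz":0},
    {"fingers":1,"dx":0,"dy":0,"dz":0,"rx":0,"ry":0,"rz":0},
  ],
)

```text
time_s: 11.88
tool_pos: [0.5049, -0.0911, 0.0501]
tool_rot: [-180.0, -0.1, 92.6]
force: [0.3, -0.6, 0.8]
grip_width: 0.0006
```

Call:
carry_out(
  plan=[
    {"fingers":1,"dx":0.04,"dy":0,"dz":0,"rx":0,"ry":0,"rz":0},
    {"fingers":1,"dx":0,"dy":0,"dz":0,"rx":0,"ry":0,"rz":0},
  ],
)

```text
time_s: 12.12
tool_pos: [0.5046, -0.0904, 0.0499]
tool_rot: [-180.0, -0.0, 92.6]
force: [-0.0, -1.1, 0.4]
grip_width: 0.0004
```

```bash
python3 snap.py 8 side
```

```text
{'time_s': np.float64(12.125), 'tool_pos': array([ 0.5046, -0.0904,  0.0499]), 'tool_rot': array([-1.799724e+02, -4.250000e-02,  9.255930e+01]), 'force': array([-0.0155, -1.0537,  0.4327])}
```

View pics/side8.png

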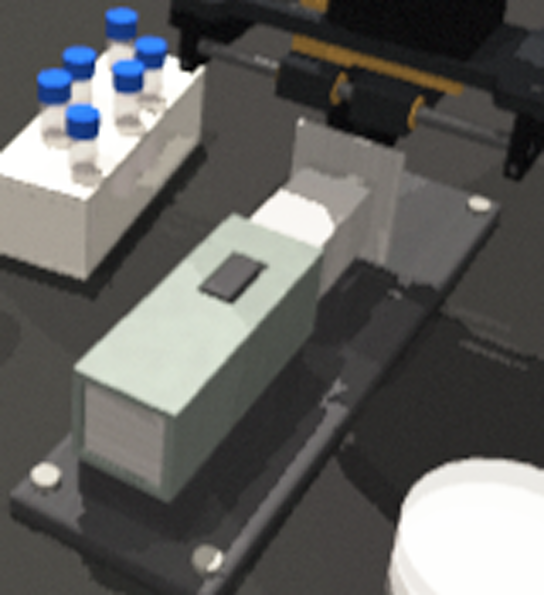

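Call:
carry_out(
  plan=[
    {"fingers":1,"dx":-0.5,"dy":0,"dz":0,"rx":0,"ry":0,"rz":0},
    {"fingers":1,"dx":-1,"dy":0,"dz":0,"rx":0,"ry":0,"rz":0},
    {"fingers":1,"dx":-0.5,"dy":0,"dz":-1,"rx":0,"ry":0,"rz":0},
    {"fingers":1,"dx":0,"dy":0,"dz":-1,"rx":0,"ry":0,"rz":0},
    {"fingers":1,"dx":0,"dy":0,"dz":-1,"rx":0,"ry":0,"rz":0},
    {"fingers":1,"dx":0,"dy":0,"dz":-1,"rx":0,"ry":0,"rz":0},
    {"fingers":1,"dx":0,"dy":0,"dz":0,"rx":0,"ry":0,"rz":0},
  ],
)

```text
time_s: 13.05
tool_pos: [0.5088, -0.1523, 0.1722]
tool_rot: [179.8, 0.0, 92.5]
force: [-0.3, 0.2, -0.3]
grip_width: 0.0008
```

```bash
python3 snap.py 9 side top
```

```text
{'time_s': np.float64(13.05), 'tool_pos': array([ 0.5088, -0.1523,  0.1722]), 'tool_rot': array([1.797515e+02, 1.900000e-03, 9.248090e+01]), 'force': array([-0.3113,  0.2416, -0.2812])}
```

View pics/side9.png

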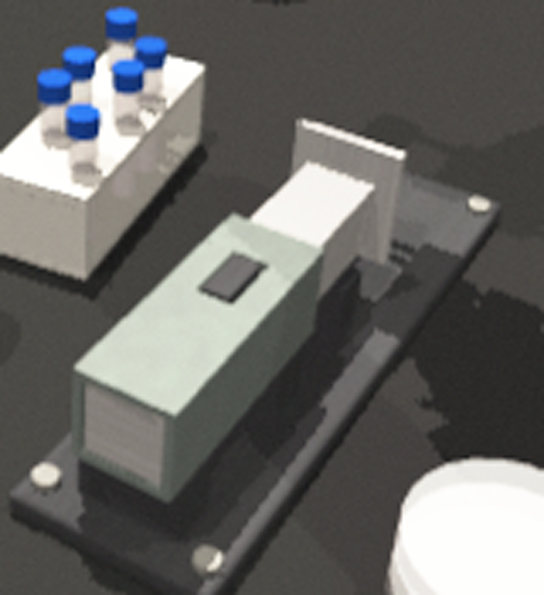

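View pics/top9.png

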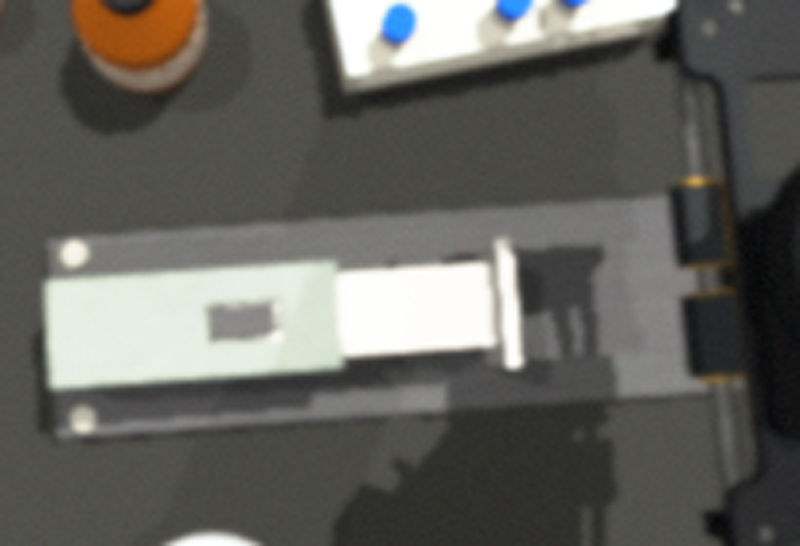

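```bash
python3 -c "
from cell import ticket
print(ticket.sign_off())"
```

```text
the job is handed in; nothing more can be done
None
```

The inner tube is closed and the button is locked in the sleeve window. I handed the job in at about 13 s of the 48 s.

- **Pressing:** I pressed the rear half of the button down flush with the closed fingertips, at about 17 N. The TCP height was 83.4 mm. By my estimate the inner tube was then at about 0.024 m, well below the 0.068 m limit.
- **Going under the edge:** I dragged the tube about 50 mm with the button held down, and its front went under the sleeve's edge without slipping or jamming. I then lifted off, and the pictures showed the sleeve holding the button down.
- **Pushing home:** I pushed the end plate from behind until the button popped up through the window.

**Last checks:**
- The push force dropped from 4.9 N to about 1 N as the button came up.
- In the side picture the button stands up through the window. In the top picture it sits against the window's inner end, within the play.
- The rack and bottle showed no sign of being moved in those pictures, although the bottle is only partly in view.
- The gripper is about 40 mm or more clear of everything, and the force reads about 0.

No checks failed or disagreed. I judged the button's final height by eye and from the force drop; I did not triangulate it.

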